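# Index the painter's turntable to the next hole

### The job

The vase is being striped on the indexing turntable. Press the turntable's spring plunger in, turn the table clockwise (seen from above) to the very next hole without running past it, and let the plunger spring fully home there so that the table is locked again. Leave the vase and the little pot riding undisturbed on the disc, and everything else on the bench where it is.

Things in the scene. Friction and masses are not known exactly. Their poses are not given: they have to be found in the camera images.
- stand: fixed part of the turntable: grey cast foot 256 mm across; on its column a steel index plate 294 mm across (underside 72, top 80 mm above the bench) with 12 through holes, 14 mm wide, every 30 degrees on a 130 mm radius, seen outside the disc's edge. Origin on the turning axis at bench height, z up. Its place and yaw vary
- table (a joint): turning angle of the disc in rad: 0 at the start (pin in its first hole), growing clockwise seen from above; one hole is 0.5236. The disc is aluminium, 230 mm across, top 104 mm above the bench, and turns easily (about 1 N at the post) once the pin is out; with the pin in a hole it is locked, with about 0.01 rad of play
- post (a point): centre of the plunger's guide post at 95 mm above the bench: an upright steel sleeve, 34 mm across, 62 to 122 mm above the bench, on a forked arm of the disc, 160 mm from the turning axis. It turns with the disc. With the pin off its hole the table can be turned by pushing post or cap sideways; the bearing of the post from the axis is that of the pin
- plunger (a joint): how far the plunger is pressed in (down), m: 0 home (locked), 0.016 fully in; 4 N to start, 8 N fully in. Its pin comes up through the index plate's hole from below and is clear of it from 0.0105 on. Let go between holes, it rides under the plate (at 0.0105) and springs into the next hole by itself when within about 4 mm of it, stopping the table; held in, it passes over holes
- plunger_top (a point): centre of the top face of the plunger's black press cap, which moves with it: a flat-topped round cap 44 mm across and 13 mm thick on top of the guide post, its top 152 mm above the bench when home, 136 mm fully in; 160 mm from the turning axis. It is pressed from above; there is free room round it
- next_hole (a point): centre of the mouth of the next hole clockwise, on the index plate's top (80 mm above the bench, 130 mm from the turning axis): the plunger's pin must come to stand in it. It is fixed to the stand; the post then stands at the same bearing from the axis as this hole, 160 mm out
- disc_centre (a point): centre of the disc's top face, on the turning axis, 104 mm above the bench; turns with the disc
- vase: low white plaster vase with a few painted stripes, 80 mm across and 70 mm tall, about 0.5 kg, standing loose near the centre of the disc; origin at the centre of its foot. It must ride along upright and not be slid more than 25 mm
- pot: little lidded glass paint pot, 34 mm across and 30 mm tall, loose on the disc, about 88 mm from the axis on the side away from the plunger; origin at the centre of its foot. It must ride along
- jar: lidded glass jar, 70 mm across and 105 mm tall, loose on the bench beside the stand; leave alone
- tube_a: paint tube lying on the bench, pale band, 120 by 36 by 20 mm; leave alone
- tube_b: paint tube lying on the bench, dark red band, 120 by 36 by 20 mm; leave alone
- bowl: small steel bowl upside down on the bench, 138 mm across and 50 mm high; leave alone
- knife: palette knife lying on the bench, 200 mm long, wooden handle; leave alone
- brush: flat paint brush lying on the bench, 205 mm long; leave alone
Not all that is in view belongs to the job. What is shaped like the vase but yellow is not meant.

How it is judged:
On the way, in this order (a step that is already met when the one before it is completed fails the run):
1. the plunger is pressed in until its pin is out of the first hole, the table still there (value of joint plunger above 0.0098 m and value of joint table between -0.08 and 0.08 rad), for 0.05 s.
2. the table is at the next hole clockwise with the pin sprung home in it (value of joint table between 0.4936 and 0.5536 rad and value of joint plunger below 0.003 m), for 0.2 s.
At the end, for the whole second after the job is handed in: the table is turned one hole (0.5236 rad) clockwise within 0.03 rad and at rest, the plunger is out to within 3 mm of home, and the vase (within 36 mm of the disc's centre) and the pot (within 108 mm) still stand upright on the disc (all of step 2 and velocity of joint table between -0.05 and 0.05 rad/s and horizontal distance between vase and disc_centre below 0.036 m and angle between vase's own z axis and vertical below 0.1 rad and horizontal distance between pot and disc_centre below 0.108 m and angle between pot's own z axis and vertical below 0.15 rad and height (world z) of pot above 0.095 m); the robot touches nothing.
It fails at once if the table is turned anticlockwise off its hole (value of joint table below -0.12 rad).
It fails at once if the table is run past the next hole (value of joint table above 0.7 rad).
It fails at once if the vase is lifted, tipped or slid off the middle of the disc (height (world z) of vase above 0.115 m or angle between vase's own z axis and vertical above 0.2 rad or horizontal distance between vase and disc_centre above 0.036 m).
It fails at once if the pot is lifted, tipped, or shifted on the disc (height (world z) of pot above 0.115 m or angle between pot's own z axis and vertical above 0.3 rad or distance between pot and vase below 0.058 m or horizontal distance between pot and disc_centre above 0.108 m).
It fails at once if something on the bench is moved by more than 25 mm or lifted (distance of any of jar, tube_a, tube_b, bowl, knife, brush from where it was at the start of the episode above 0.025 m).
It also fails if it takes over 45 s, if anything falls off the work surface, if the arm or the gripper's body presses on something with over 40 N, if the wrist force passes 120 N, or if a joint passes its speed limit or range.

### The arm

A 6-joint arm with a two-finger parallel gripper is mounted at the origin on the work surface. World frame = base frame: x ahead of the robot, y to its left, z up, the work surface at z = 0. Lengths are in m, angles in rad, forces in N, time in s.
With the tool pointing down it reaches from about 0.3 to 0.775 m from the base axis. Payload 14.6 kg.
Tool frame: the origin (TCP) lies on the centre line of the jaws, within the pads' length; the fingertips stand 11 mm ahead of it and the grasp point (between the pads) lies 8 mm behind it; y points along the fingers, x is the direction in which the jaws open and shut, and the axes are right-handed (so a half turn about y gives the same grasp; the last joint's range is limited). The gripper opens to 94 mm and grips with 3 to 60 N. Pads are 16 mm wide; open, the fingers measure 119 mm over their backs; the gripper's body (75 mm by 177 mm) begins 78 mm behind the grasp point.
Start: joints at [1.23, 0.3, 1.521, -0, 1.321, -0.067], TCP at [0.149, 0.53, 0.216] pointing down, gripper open.
Joint ranges: [-3.03, 3.03], [-0.79, 2.21], [0.23, 2.52], [-1.04, 4.18], [0, 3.07], [-2.55, 2.55]. Speed limits (rad/s): [2.22, 2.22, 2.57, 3.14, 3.14, 3.14].

### API

Orientations are given as [roll, pitch, yaw] about the fixed x, y, z axes, in that order (R = Rz(yaw) Ry(pitch) Rx(roll)).
In Python, from station import ctrl, imaging gives the robot as it stands. The module is installed in compiled form; this text tells all that it offers.
- The arm moves only by the tool apply_moves, never from a script. Its argument "deltas" is a list of rows, each an object with "dp": the shift along the tool's x, y, z in m, a list of three; "roll": the turn about the tool's y in rad; "grip": the closure, from -1 (fully open) to 1 (shut). In form: [{"dp": [tx, ty, tz], "roll": roll, "grip": grip}, ...]. A call has 1 to 10 rows; each row shifts and turns the commanded pose from where the row before left it, along the tool's axes as they then stand; what a row does not reach is not made up. A row lasts 1/8 s, in which the tool goes at most 62.5 mm and 10.7 degrees, less where a joint would pass 70% of its speed; a pose out of reach is approached as far as the arm can. A call with a gripper value outside its range is refused whole. The fingers move at their own pace and stop on an object; "newtons" is the grip in N (left out, the last holds). Time passes only in rows, so rows that do not move let the fingers close. It gives the time, the measured TCP pose, the force and the opening at its end, in the units of the state.
- ctrl.get_obs(): the state, without advancing time (a new reading comes with each control period).
- imaging.camera(name): name is "scene" or "top"; returns the picture (420x560x3 uint8, blue, green, red); there is no depth.
- imaging.camera_info(name): a dict with "K" (3x3 intrinsics, pixels), "world_from_camera" (4x4, takes a point from camera to world coordinates). Camera axes: x right, y down, z forward; pixel columns grow to the right and rows downward; lengths in m; the calibration is good to about 2 mm. A picture is of the moment at which its call begins. camera_info takes no time and is no camera call.
- ctrl.hand_in(): hands the job in, once; it reports no verdict.
The state is a dict: "time_s": time; "qpos": joint angles; "joint_vel": joint speeds; "tau": joint torques, N m; "ee_pos": TCP position; "eef_rot": TCP orientation; "force": force on the tool from outside, world axes, zero at the start; "moment": the same for the moment, N m; "grip_width": finger opening in m.
Only numpy, scipy, OpenCV 4.12 (cv2) and the standard library are available. Lean on these libraries where they do the work, as an engineer would, in place of code of your own. Each camera call takes 0.05 s, during which the arm holds its last target. There are 200 camera calls.

## Working session

There is one attempt and no reset: what is moved stays moved. The work goes in short steps, Python scripts to look and compute and a tool call to move; the robot and the scene stay as the last step left them, time stands still between calls to the robot, and variables do not carry over. Pictures are saved under pics/ and viewed, about 8 in all and at most 12, crops included, and the job is handed in when it is done.

Besides the shell and the picture viewer there is one more tool, called as name(argument=value, ...) on one line, values as JSON. apply_moves: Moves the arm, as the interface text tells. Its arguments: {"type":"object","properties":{"deltas":{"type":"array"},"newtons":{"type":"number"}},"required":["deltas"]}

```bash
mkdir -p pics; python3 - <<'E'
from station import ctrl, imaging
import cv2, numpy as np
for n in ("scene","top"):
    cv2.imwrite(f"pics/{n}0.png", imaging.camera(n)); i=imaging.camera_info(n); print(n,np.round(i["K"],1).tolist(),np.round(i["world_from_camera"],3).tolist())
o=ctrl.get_obs(); print({k:np.round(v,3).tolist() for k,v in o.items()})
E
```

```text
scene [[453.2, 0.0, 288.3], [0.0, 453.2, 213.1], [0.0, 0.0, 1.0]] [[0.475, 0.749, -0.462, 1.083], [0.88, -0.404, 0.25, -0.328], [0.0, -0.525, -0.851, 1.043], [0.0, 0.0, 0.0, 1.0]]
top [[540.7, 0.0, 275.9], [0.0, 540.7, 201.4], [0.0, 0.0, 1.0]] [[-0.028, -0.995, 0.092, 0.406], [-1.0, 0.027, -0.004, -0.04], [0.002, -0.092, -0.996, 1.747], [0.0, 0.0, 0.0, 1.0]]
{'time_s': 0.1, 'qpos': [1.23, 0.3, 1.521, -0.0, 1.321, -0.067], 'joint_vel': [0.001, 0.0, -0.002, 0.0, -0.001, -0.001], 'tau': [-0.0, -53.264, -35.328, 0.071, 0.024, -0.0], 'ee_pos': [0.149, 0.529, 0.216], 'eef_rot': [-1.571, 0.001, 1.297], 'force': [0.795, -1.438, -0.129], 'moment': [0.005, 0.009, -0.071], 'grip_width': 0.094}
```

View pics/top0.png

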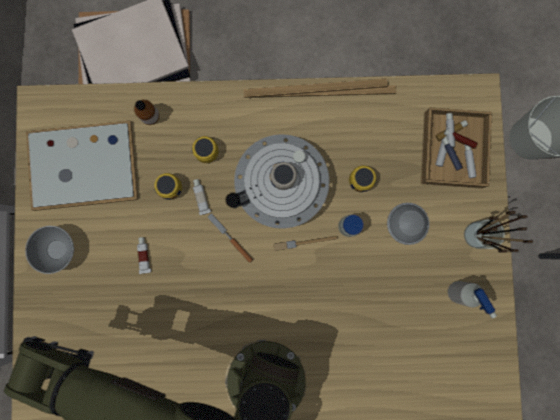

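View pics/scene0.png

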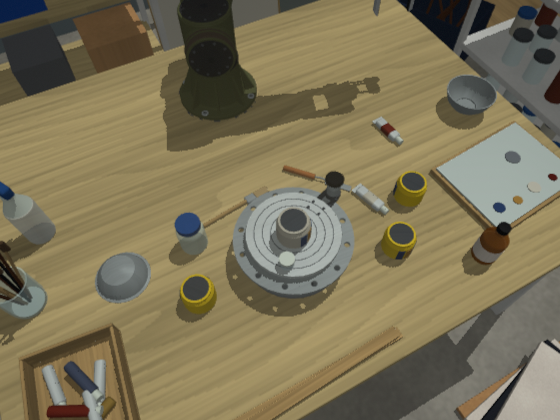

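```bash
cat >h.py <<'E'
import cv2, numpy as np
from station import ctrl, imaging
def ray(n,u,v,z):
    i=imaging.camera_info(n); T=np.array(i["world_from_camera"]); d=T[:3,:3]@np.linalg.inv(i["K"])@[u,v,1]; p=T[:3,3]
    return p+d*(z-p[2])/d[2]
E
python3 - <<'E'
from h import *
im=cv2.imread("pics/top0.png"); x0,y0=215,125
c=im[y0:245,x0:345]
hsv=cv2.cvtColor(im,cv2.COLOR_BGR2HSV)
# grey (low saturation) -> plate
m=((hsv[...,1]<60)&(hsv[...,2]>60)).astype(np.uint8); w=np.zeros_like(m); w[120:240,225:340]=1; m*=w
m=cv2.morphologyEx(m,cv2.MORPH_OPEN,np.ones((3,3)))
k=max(cv2.findContours(m,0,cv2.CHAIN_APPROX_NONE)[0],key=cv2.contourArea)
h=cv2.convexHull(k); e=cv2.fitEllipse(h); print("plate",e,ray("top",*e[0],.08))
P=np.array([ray("top",*q[0],.08)[:2] for q in h.astype(float)]); A=np.c_[2*P,np.ones(len(P))]; s=np.linalg.lstsq(A,(P**2).sum(1),rcond=None)[0]; print("circ",s[:2],np.sqrt(s[2]+s[:2]@s[:2]))
g=hsv[...,2]; b=(g<45).astype(np.uint8); w[:]=0; w[188:215,222:248]=1; b*=w
k=max(cv2.findContours(b,0,cv2.CHAIN_APPROX_NONE)[0],key=cv2.contourArea); ec=cv2.fitEllipse(k); (u,v)=cv2.minEnclosingCircle(k)[0]
print("cap",ec,(u,v),ray("top",*ec[0],.15),ray("top",u,v,.15))
big=cv2.resize(c,None,fx=5,fy=5,interpolation=cv2.INTER_CUBIC)
cv2.drawContours(big,[((k-[x0,y0])*5+2)],-1,(0,0,255),1);cv2.drawContours(big,[((h-[x0,y0])*5+2)],-1,(0,255,0),1)
cv2.imwrite("pics/topc.png",big)
ims=cv2.imread("pics/scene0.png")[165:225,300:380]; 
cv2.imwrite("pics/sc.png",cv2.resize(ims,None,fx=8,fy=8,interpolation=cv2.INTER_CUBIC))
E
```

```text
plate ((281.416015625, 180.933837890625), (94.54295349121094, 95.94709777832031), 90.71598052978516) [ 0.62332901 -0.0656042   0.08      ]
circ [ 0.62454664 -0.06568687] 0.1484823390667796
cap ((236.05642700195312, 199.19590759277344), (13.334541320800781, 21.748363494873047), 80.81901550292969) (236.56060791015625, 199.68182373046875) [0.56329589 0.07154153 0.15      ] [0.56180732 0.07007683 0.15      ]
```

View pics/topc.png

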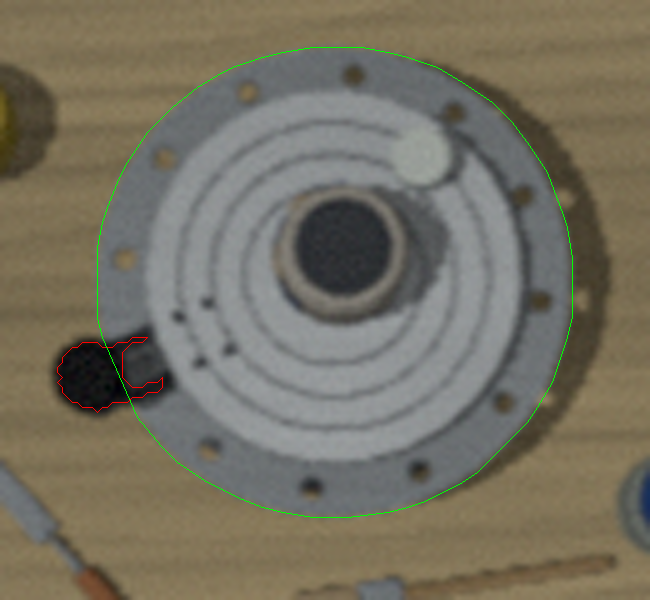

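View pics/sc.png

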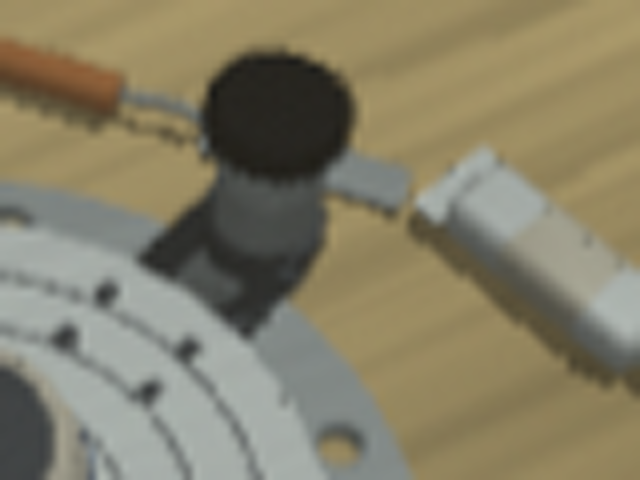

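The crop shows the cap at (92,376) (image ≈(233.4,200.2)), the next hole at (125,259), and 11 holes in all. I'll fit the axis to the holes.

```bash
python3 - <<'E'
from h import *
H=[(249,93),(354,75),(455,113),(522,196),(540,301),(503,403),(419,471),(311,487),(208,449),(125,259),(165,158)]
px=lambda a:(215+(a[0]-2)/5,125+(a[1]-2)/5)
P=np.array([ray("top",*px(a),.078)[:2] for a in H]); A=np.c_[2*P,np.ones(len(P))]; s=np.linalg.lstsq(A,(P**2).sum(1),rcond=None)[0]; C=s[:2]
th=np.arctan2(*(P-C).T[::-1]); ph=np.angle(np.mean(np.exp(12j*th)))/12
print("C",C,"R",np.sqrt(s[2]+C@C),"phase",ph)
cap=ray("top",*px((92,376)),.15)[:2]; d=cap-C; a=np.arctan2(d[1],d[0]); print("cap top",cap,np.hypot(*d),a)
# scene view cap: crop ellipse centre (280,115)/8
cs=ray("scene",300+(280-4)/8,165+(113-4)/8,.152)[:2]; print("cap scene",cs)
a0=ph+np.round((a-ph)/(np.pi/6))*np.pi/6
for b in (a0,a0-np.pi/6): print("bearing",b,"post",C+.16*np.array([np.cos(b),np.sin(b)]))
o=ctrl.get_obs();print(o["ee_pos"],o["eef_rot"])
E
```

```text
C [ 0.62441618 -0.0647847 ] R 0.1299363797010101 phase -0.13211938107886462
cap top [0.561744   0.08063964] 0.15835416396390323 1.9777049201108836
cap scene [0.56627399 0.07897629]
bearing 1.9622757213143307 post [0.56336717 0.0831106 ]
bearing 1.4386769457160318 post [0.64549383 0.09382089]
[0.14866819 0.52930329 0.2159613 ] [-1.57077767e+00  9.93077398e-04  1.29700256e+00]
```

apply_moves(deltas=[{"dp": [-0.023,0,-0.037],"roll": 0,"grip": -1},{"dp": [-0.023,0,-0.037],"roll": 0,"grip": -1},{"dp": [-0.023,0,-0.037],"roll": 0,"grip": -1},{"dp": [-0.023,0,-0.037],"roll": 0,"grip": -1},{"dp": [-0.023,0,-0.037],"roll": 0,"grip": -1},{"dp": [-0.023,0,-0.037],"roll": 0,"grip": -1},{"dp": [-0.023,0,-0.037],"roll": 0,"grip": -1},{"dp": [-0.023,0,-0.037],"roll": 0,"grip": -1},{"dp": [-0.023,0,-0.037],"roll": 0,"grip": -1},{"dp": [-0.023,0,-0.037],"roll": 0,"grip": -1}])

```text
time_s: 1.35
ee_pos: [0.4435, 0.2068, 0.2163]
eef_rot: [-1.571, 0.0, 1.297]
force: [0.1, 0.7, -0.7]
grip_width: 0.094
```

apply_moves(deltas=[{"dp": [-0.023,0,-0.037],"roll": 0,"grip": -1},{"dp": [-0.023,0,-0.037],"roll": 0,"grip": -1},{"dp": [-0.023,0,-0.037],"roll": 0,"grip": -1},{"dp": [0,0,0],"roll": 0.151,"grip": -1},{"dp": [0,0,0],"roll": 0.151,"grip": -1},{"dp": [0,0,0],"roll": 0.151,"grip": -1},{"dp": [0,0,0],"roll": 0.151,"grip": -1},{"dp": [0,0,0],"roll": 0.151,"grip": -1},{"dp": [0,0,0],"roll": 0.151,"grip": -1},{"dp": [0,0,0],"roll": 0,"grip": -1}])

```text
time_s: 2.6
ee_pos: [0.5308, 0.1115, 0.2162]
eef_rot: [-1.571, 0.001, 0.392]
force: [-0.0, -1.0, -0.1]
grip_width: 0.094
```

apply_moves(deltas=[{"dp": [0.0095,0,-0.02],"roll": 0,"grip": -1},{"dp": [0.0095,0,-0.02],"roll": 0,"grip": -1},{"dp": [0,0.023,0],"roll": 0,"grip": -1},{"dp": [0,0.023,0],"roll": 0,"grip": -1},{"dp": [0,0.015,0],"roll": 0,"grip": -1},{"dp": [0,0.008,0],"roll": 0,"grip": -1},{"dp": [0,0,0],"roll": 0,"grip": -1}], newtons=8)

```text
time_s: 3.48
ee_pos: [0.5638, 0.0819, 0.1474]
eef_rot: [-1.571, 0.0, 0.392]
force: [0.4, -0.3, 1.2]
grip_width: 0.0942
```

```bash
python3 - <<'E'
from h import *
a=imaging.camera("scene")[120:250,250:420]; b=imaging.camera("top")[120:260,190:350]
r=lambda i:cv2.resize(i,(400,400*i.shape[0]//i.shape[1]),interpolation=cv2.INTER_CUBIC)[:300]
a,b=r(a),r(b); h=min(len(a),len(b)); cv2.imwrite("pics/g1.png",np.hstack([a[:h],b[:h]]))
E
```

```text
(no output)
```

View pics/g1.png

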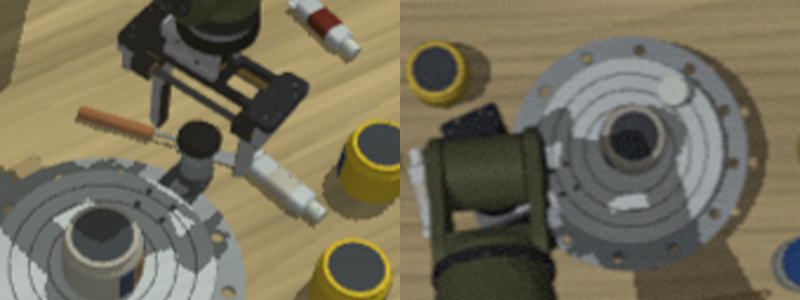

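The left panel shows the open fingers on either side of the black cap at (200,140), tangentially placed. I'll close gently.

apply_moves(deltas=[{"dp": [0,0,0],"roll": 0,"grip": 1},{"dp": [0,0,0],"roll": 0,"grip": 1},{"dp": [0,0,0],"roll": 0,"grip": 1},{"dp": [0,0,0],"roll": 0,"grip": 1},{"dp": [0,0,0],"roll": 0,"grip": 1},{"dp": [0,0,0],"roll": 0,"grip": 1}], newtons=8)

```text
time_s: 4.32
ee_pos: [0.5636, 0.0818, 0.1474]
eef_rot: [-1.571, 0.0, 0.391]
force: [-1.4, -0.7, 0.4]
grip_width: 0.0433
```

apply_moves(deltas=[{"dp": [0,0,0],"roll": 0,"grip": 1},{"dp": [0,0,0],"roll": 0,"grip": 1},{"dp": [0,0.004,0],"roll": 0,"grip": 1},{"dp": [0,0.004,0],"roll": 0,"grip": 1},{"dp": [0,0.004,0],"roll": 0,"grip": 1},{"dp": [0,0.003,0],"roll": 0,"grip": 1},{"dp": [0,0,0],"roll": 0,"grip": 1},{"dp": [0,0,0],"roll": 0,"grip": 1}], newtons=35)

```text
time_s: 5.32
ee_pos: [0.5642, 0.0821, 0.1333]
eef_rot: [-1.571, -0.002, 0.391]
force: [-1.6, 1.5, 7.0]
grip_width: 0.0422
```

apply_moves(deltas=[{"dp": [0.006,0,-0.0001],"roll": 0.0374,"grip": 1},{"dp": [0.006,0,-0.0001],"roll": 0.0374,"grip": 1},{"dp": [0.006,0,-0.0001],"roll": 0.0374,"grip": 1},{"dp": [0.006,0,-0.0001],"roll": 0.0374,"grip": 1},{"dp": [0.006,0,-0.0001],"roll": 0.0374,"grip": 1},{"dp": [0.006,0,-0.0001],"roll": 0.0374,"grip": 1},{"dp": [0.006,0,-0.0001],"roll": 0.0374,"grip": 1},{"dp": [0.006,0,-0.0001],"roll": 0.0374,"grip": 1},{"dp": [0,0,0],"roll": 0,"grip": 1}])

```text
time_s: 6.45
ee_pos: [0.611, 0.0929, 0.1333]
eef_rot: [-1.571, -0.002, 0.091]
force: [-1.2, -3.3, 8.5]
grip_width: 0.0427
```

apply_moves(deltas=[{"dp": [0.0059,0,-0.0001],"roll": 0.0368,"grip": 1},{"dp": [0.0059,0,-0.0001],"roll": 0.0368,"grip": 1},{"dp": [0.0059,0,-0.0001],"roll": 0.0368,"grip": 1},{"dp": [0.0059,0,-0.0001],"roll": 0.0368,"grip": 1},{"dp": [0.0059,0,-0.0001],"roll": 0.0368,"grip": 1},{"dp": [0.0056,0,-0.0001],"roll": 0.0368,"grip": 1},{"dp": [0,0,0],"roll": 0,"grip": 1},{"dp": [0,0,0],"roll": 0,"grip": 1}])

```text
time_s: 7.45
ee_pos: [0.6457, 0.0918, 0.1333]
eef_rot: [-1.572, -0.002, -0.13]
force: [-1.6, -6.8, 7.2]
grip_width: 0.0424
```

```bash
python3 - <<'E'
from h import *
o=ctrl.get_obs(); C=np.array([.6244,-.0648]); p=np.array(o["ee_pos"][:2])-C; b=np.arctan2(p[1],p[0]); print(o["ee_pos"],o["force"],"bearing",b,"turned",1.9597-b,"r",np.hypot(*p))
b=imaging.camera("top")[120:245,205:345]; cv2.imwrite("pics/g2.png",cv2.resize(b,None,fx=4,fy=4,interpolation=cv2.INTER_CUBIC))
E
```

```text
[0.64572981 0.09175853 0.13330391] [-1.58506157 -6.7522695   7.15879759] bearing 1.4353882452600906 turned 0.5243117547399094 r 0.15800485505048056
```

View pics/g2.png

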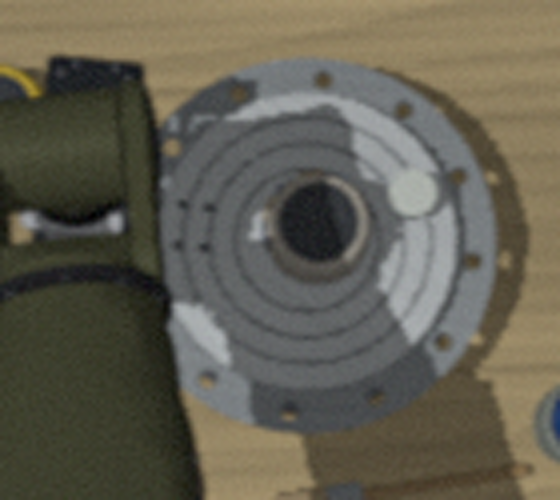

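The disc, vase and pot have turned about 30° (pot now at (413,192), four disc marks facing left). The arm measures 0.524 rad, so I'll raise the plunger and then open the fingers.

apply_moves(deltas=[{"dp": [0,-0.004,0],"roll": 0,"grip": 1},{"dp": [0,-0.004,0],"roll": 0,"grip": 1},{"dp": [0,-0.004,0],"roll": 0,"grip": 1},{"dp": [0,-0.003,0],"roll": 0,"grip": 1},{"dp": [0,0,0],"roll": 0,"grip": 1},{"dp": [0,0,0],"roll": 0,"grip": 1}])

```text
time_s: 8.25
ee_pos: [0.645, 0.0918, 0.1473]
eef_rot: [-1.572, 0.001, -0.13]
force: [-4.0, -6.1, 1.5]
grip_width: 0.0426
```

apply_moves(deltas=[{"dp": [0,0,0],"roll": 0,"grip": 0.0},{"dp": [0,0,0],"roll": 0,"grip": 0.0},{"dp": [0,0,0],"roll": 0,"grip": -1},{"dp": [0,0,0],"roll": 0,"grip": -1},{"dp": [0,0,0],"roll": 0,"grip": -1},{"dp": [0,0,0],"roll": 0,"grip": -1}])

```text
time_s: 9.0
ee_pos: [0.6452, 0.0928, 0.1474]
eef_rot: [-1.571, 0.0, -0.129]
force: [-0.0, 0.0, 0.3]
grip_width: 0.0834
```

apply_moves(deltas=[{"dp": [0,-0.025,0],"roll": 0,"grip": -1},{"dp": [0,-0.035,0],"roll": 0,"grip": -1},{"dp": [0,-0.035,0],"roll": 0,"grip": -1},{"dp": [0,0,-0.05],"roll": 0,"grip": -1},{"dp": [-0.03,0,-0.05],"roll": 0,"grip": -1},{"dp": [-0.04,0,-0.04],"roll": 0,"grip": -1},{"dp": [-0.05,0,0.03],"roll": 0,"grip": -1},{"dp": [-0.05,0,0.03],"roll": 0,"grip": -1},{"dp": [-0.05,0,0.03],"roll": 0,"grip": -1},{"dp": [0,0,0],"roll": 0,"grip": -1}])

```text
time_s: 10.25
ee_pos: [0.4188, 0.073, 0.2432]
eef_rot: [-1.57, -0.001, -0.126]
force: [-0.3, 0.1, 0.3]
grip_width: 0.0936
```

View both.

```bash
python3 - <<'E'
from h import *
a=imaging.camera("scene"); b=imaging.camera("top"); cv2.imwrite("pics/s3.png",a); cv2.imwrite("pics/t3.png",b)
r=lambda i:cv2.resize(i,(400,400),interpolation=cv2.INTER_CUBIC)
cv2.imwrite("pics/g3.png",np.hstack([r(a[160:300,225:365]),r(b[115:255,210:350])]))
E
```

```text
(no output)
```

View pics/g3.png

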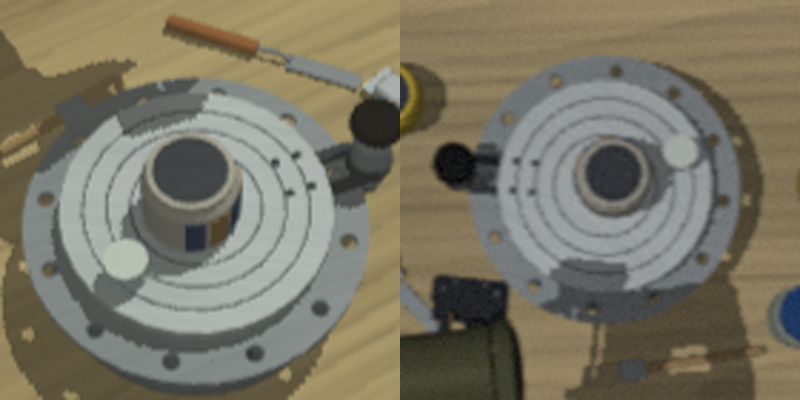

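The cap is at left-panel (375,121) and right-panel (455,165). I'll check its height and bearing by triangulation.

```bash
python3 - <<'E'
from h import *
k=140/400
us=(225+375*k-.3,160+120*k-.3); ut=(210+55*k-.3,115+164*k-.3)
C=np.array([.6244,-.0648])
for z in (.1415,.147,.152):
    s,t=ray("scene",*us,z)[:2],ray("top",*ut,z)[:2]; d=t-C; print(z,s,t,"gap mm",1e3*np.linalg.norm(s-t),"bearing",np.arctan2(d[1],d[0]),np.arctan2(*(s-C)[::-1]))
print(ray("top",210+(212*k),115+175*k,.174), ray("top",210+(282*k),115+151*k,.134))
E
```

```text
0.1415 [0.64213715 0.09332092] [0.64625551 0.09172362] gap mm 4.41727781957178 bearing 1.432062528313984 1.4590887419019458
0.147 [0.64482748 0.09075213] [0.64543194 0.09127336] gap mm 0.7981560237356866 bearing 1.4368464855709129 1.4402211301297971
0.152 [0.64727323 0.08841686] [0.64468324 0.09086403] gap mm 3.5632416241052884 bearing 1.4412249618502428 1.4226040978260814
[ 0.62468568 -0.07270063  0.174     ] [ 0.65375352 -0.14806987  0.134     ]
```

```bash
python3 - <<'E'
from h import *
from scipy.optimize import minimize_scalar as M
def f(s,t): return M(lambda z:np.linalg.norm(ray("scene",*s,z)-ray("top",*t,z)),bounds=(.1,.2),method="bounded")
def blob(p,w,thr=38):
    g=cv2.imread(p).max(2); x0,y0,x1,y1=w; m=(g[y0:y1,x0:x1]<thr).astype(np.uint8)
    n,l,st,c=cv2.connectedComponentsWithStats(m); i=1+st[1:,4].argmax(); return c[i]+[x0,y0],st[i]
for s,ws,t,wt in (("scene0",(318,165,352,192),"top0",(224,188,246,212)),("s3",(340,190,372,215),"t3",(218,160,240,186))):
    a,A=blob(f"pics/{s}.png",ws); b,B=blob(f"pics/{t}.png",wt); r=f(a,b); print(a,A,b,B,"z",r.x,"gap",r.fun)
print(ctrl.get_obs()["time_s"])
E
```

```text
[332.26666667 182.64444444] [ 8  9 17 13 45] [234.08426966 199.64606742] [  2   4  20  15 178] z 0.13239530504119779 gap 0.0022922002502783682
[355.64705882 206.29411765] [ 8  8 18 13 68] [229.18404908 172.28834356] [  4   6  18  14 163] z 0.12946022661485143 gap 0.000986245675112503
10.35
```

```bash
python3 -c "
from station import ctrl; print(ctrl.hand_in())"
```

```text
the job is handed in; nothing more can be done
None
```

The table is turned one hole clockwise and everything I could measure says the pin is home in the next hole. I handed the job in at about 10.4 s on the robot's clock; no verdict was given.

I gripped the plunger's cap and pressed it in about 14 mm. I swung it 0.524 rad clockwise along the arc, let it rise, opened the fingers and backed the arm clear.

**Bearing:** from the pictures the cap stands at 1.44 rad from the turning axis, and the next hole is at 1.439 rad.

**Pin home:** after I let the plunger up there was no downward pull on the tool (+1.5 N). A pin caught under the plate would have pulled down. I did not push the post to test the lock.

**Cap height:** this is the weakest check. One triangulation by eye gave about 147 mm against the nominal 152 mm, with a few mm of error. A dark-blob triangulation done the same way before and after gave 132 mm and 129 mm. It picks up the cap's side, so only the difference counts, and that is 3 mm. A pin riding under the plate would sit about 10 mm lower, so I take it as home.

**Vase and pot:** both stand upright in the last pictures. The vase is about 8 mm from the axis and the pot about 88 mm.

**Rest of the bench:** I saw nothing else disturbed, but I did not measure those positions again.

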